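# Load and start the donation sanitiser

### The arm

A 6-joint arm with a two-finger parallel gripper is mounted at the origin on the work surface. World frame = base frame: x ahead of the robot, y to its left, z up, the work surface at z = 0. Lengths are in mm, angles in degrees, forces in N, time in s.
With the tool pointing down it reaches from about 300 to 850 mm from the base axis. Payload 4.2 kg.
Tool frame: the origin (TCP) lies on the centre line of the jaws, within the pads' length; the fingertips stand 14 mm ahead of it and the grasp point (between the pads) lies 5 mm behind it; z points along the fingers, y is the line along which they close (so a half turn about z gives the same grasp; the last joint's range is limited). The gripper opens to 91 mm and grips with 3 to 60 N. Pads are 32 mm wide; open, the fingers measure 118 mm over their backs; the gripper's body (76 mm by 178 mm) begins 60 mm behind the grasp point.
Start: joints at [64.171, 18.312, 89.639, -0, 72.044, -1.146], TCP at [240.122, 522.478, 227.976] pointing down, gripper open.
Joint ranges: [-177.97, 177.97], [-48.28, 115.42], [12.27, 149.76], [-77.06, 257.06], [2.81, 150.46], [-146.56, 146.56]. Speed limits (degrees/s): [147.25, 147.25, 180, 180, 180, 180].

### API

Orientations are given as [roll, pitch, yaw] about the fixed x, y, z axes, in that order (R = Rz(yaw) Ry(pitch) Rx(roll)).
In Python, from workcell import * gives the robot as it stands. The module is installed in compiled form; this text tells all that it offers.
- The arm moves only by the shell command python3 -m crank 'ROWS' [FORCE]. ROWS is JSON, a list of rows, each an object of numbers: "grip": the finger opening in m, from 0 to 0.0912; "x", "y", "z": the shift along the tool's x, y, z in m; "yaw": the turn about the tool's z in rad. In form: [{"grip": .., "x": .., "y": .., "z": .., "yaw": ..}, ...]. A call has exactly 5 rows; each row is the pose to reach, as a shift and turn from the pose commanded when the call began, along the tool's axes at that moment; what a row does not reach only later rows make up. A row lasts 1/12 s, in which the tool goes at most 41.7 mm and 7.16 degrees, less where a joint would pass 70% of its speed; a pose out of reach is approached as far as the arm can. A call with a gripper value outside its range is refused whole. The fingers move at their own pace and stop on an object; FORCE is the grip in N (left out, the last holds). Time passes only in rows, so rows that repeat a pose let the fingers close, or fill a call up. It gives the time, the measured TCP pose, the force, the opening and the grip force at its end, in the units of the state.
- state(): the state, without advancing time (a new reading comes with each control period).
- grab_frame(name): name is "side" or "top"; returns the picture (420x560x3 uint8, red, green, blue); there is no depth.
- camera_model(name): a dict with "intrinsics" (3x3 intrinsics, pixels), "distortion" ([k1, k2, p1, p2, k3] as OpenCV has them; the pictures are not rectified), "R" (3x3) and "t" (3): a world point X has camera coordinates R X + t. Camera axes: x right, y down, z forward; pixel columns grow to the right and rows downward; lengths in mm; the calibration is good to about 2 mm. A picture is of the moment at which its call begins. camera_model takes no time and is no camera call.
- job_done(): hands the job in; it is judged then, once.
The state is a dict: "time_s": time; "qpos": joint angles; "qvel": joint speeds; "effort": joint torques, N m; "ee_pos": TCP position; "ee_rot": TCP orientation; "force": force on the tool from outside, world axes, zero at the start; "torque": the same for the moment, N m; "gripper_width": finger opening in mm; "gripper_force": force on a finger pad.
Only numpy, scipy, OpenCV 4.12 (cv2) and the standard library are available. Lean on these libraries where they do the work, as an engineer would, in place of code of your own. Each camera call takes 0.05 s, during which the arm holds its last target. There are 200 camera calls.

### The job

Stand every yellow-and-green tin upright inside the white sanitising chest, then push the chest's hinged door fully shut so that it snaps home on its catch, and only then turn the dial to the green mark. The cream jars are not sanitised: stand each of them upright in the small green crate with the yellow rails (at any time), and leave the other goods standing where they are.

Things in the scene. Friction and masses are not known exactly. Their poses are not given: they have to be found in the camera images.
- tin1: round food tin, bright steel with a yellow-and-green band, 60 mm diameter, 60 mm tall, about 0.2 kg, standing on the table; origin at the centre of its underside, z up its axis. Not always present. To be sanitised
- tin2: round food tin, bright steel with a yellow-and-green band, 60 mm diameter, 60 mm tall, about 0.2 kg, standing on the table; origin at the centre of its underside, z up its axis. Not always present. To be sanitised
- tin3: round food tin, bright steel with a yellow-and-green band, 60 mm diameter, 60 mm tall, about 0.2 kg, standing on the table; origin at the centre of its underside, z up its axis. Not always present. To be sanitised
- tin4: round food tin, bright steel with a yellow-and-green band, 60 mm diameter, 60 mm tall, about 0.2 kg, standing on the table; origin at the centre of its underside, z up its axis. Not always present. To be sanitised
- jar1: round cream-coloured jar with a blue band and a white cap, 60 mm diameter, 66 mm tall, straight-sided, about 0.22 kg; origin at the centre of its underside, z up its axis. Not always present. Belongs in the jar crate
- jar2: round cream-coloured jar with a blue band and a white cap, 60 mm diameter, 66 mm tall, straight-sided, about 0.22 kg; origin at the centre of its underside, z up its axis. Not always present. Belongs in the jar crate
- chest: white sanitising chest, fixed, open at the top under its door; outside 274 (its x) by 194 (its y) by 100 mm high, walls 12 mm, inside 250 by 170 mm, inner floor 10 mm above the table. Origin: centre of its underside. Door hinged along the outer edge of the +y rim; on the -y side a grey pod, 130 by 85 (y) by 65 mm high, carries the dial
- door (a joint): angle of the chest's flat white door, rad: 0 shut and seated, 1.75 fully open (leaning back). 274 mm along the hinge, 196 mm from hinge to front edge, 12 mm thick, 0.5 kg; a friction hinge (0.52 N m) holds it wherever left. A sprung catch stops it at about 0.1; about 8 N pressed down on the front edge's blue strip snaps it past, to seat below 0.025
- door_hinge (a point): point on the hinge line at the middle of the door, at the door's underside, 100 mm above the table; turns with the door: its -y axis points along the door from hinge to front edge, its z axis out of the door's outer face (up when shut), its x axis along the hinge
- door_edge (a point): point on the door's outer face in the middle of its front edge (where to press), 180 mm from the hinge line, on the blue strip
- dial (a joint): angle of the cycle dial, rad, growing clockwise seen from above: 0 at the white mark (off, where it starts), 0.9 at the green mark (run), 1.8 at the red mark (end stop). Clicks into a detent at each; turning past a detent's ridge takes about 0.13 N m
- dial_grip (a point): point to grip the dial, on its vertical axis: the black dial has a grip bar 42 mm long, 14 mm wide, 32 mm high, along this point's x axis; this point is 7 mm below the bar's top and 102 mm above the table. A white pointer line marks the bar's -x end. It turns with the dial
- jar_crate: small open green crate with yellow rails, fixed; outside 260 (its x) by 170 (its y) by 80 mm high, walls 6 mm, inner floor 6 mm above the table; origin at the centre of its underside
- tea_carton: brown and red carton 54 x 42 x 50 mm high; a bystander, not to be moved; origin at the centre of its underside
- pepper_tub: red and white round tub, 50 mm diameter, 50 mm tall; a bystander, not to be moved; origin at the centre of its underside
- salt_box: blue and white box 46 x 46 x 48 mm high; a bystander, not to be moved; origin at the centre of its underside
Not all that is in view belongs to the job. What is shaped like the tin4 but pink is not meant. Leave any pink look-alike of the jar2 alone.

How it is judged (in metres and radians):
On the way, in this order (a step that is already met when the one before it is completed fails the run):
1. every tin stands upright inside the chest, at rest (x of tin1 in the frame of chest between -0.11 and 0.11 m and y of tin1 in the frame of chest between -0.07 and 0.07 m and z of each of tin1, tin2, tin3, tin4 in the frame of chest below 0.025 m and angle between each of tin1, tin2, tin3, tin4's own z axis and vertical below 0.2 rad and linear speed of each of tin1, tin2, tin3, tin4 below 0.05 m/s and x of tin2 in the frame of chest between -0.11 and 0.11 m and y of tin2 in the frame of chest between -0.07 and 0.07 m and x of tin3 in the frame of chest between -0.11 and 0.11 m and y of tin3 in the frame of chest between -0.07 and 0.07 m and x of tin4 in the frame of chest between -0.11 and 0.11 m and y of tin4 in the frame of chest between -0.07 and 0.07 m), for 0.2 s.
2. the door is shut and seated on its catch (value of joint door below 0.025 rad), for 0.3 s.
3. the dial is at the green mark (value of joint dial between 0.75 and 1.05 rad), for 0.3 s.
At the end, for the whole second after the job is handed in: every tin present stands upright (within 0.2 rad) and at rest on the chest's floor, every jar present stands upright and at rest on the crate's floor, the door is seated (below 0.025 rad) and the dial is at the green mark (0.9 within 0.15 rad) (all of step 1 and all of step 3 and x of jar1 in the frame of jar_crate between -0.11 and 0.11 m and y of jar1 in the frame of jar_crate between -0.065 and 0.065 m and z of each of jar1, jar2 in the frame of jar_crate below 0.02 m and angle between each of jar1, jar2's own z axis and vertical below 0.2 rad and linear speed of each of jar1, jar2 below 0.05 m/s and x of jar2 in the frame of jar_crate between -0.11 and 0.11 m and y of jar2 in the frame of jar_crate between -0.065 and 0.065 m and value of joint door below 0.025 rad); the robot touches nothing.
It fails at once if the tea carton is moved by more than 5 cm or knocked over (distance of tea_carton from where it was at the start of the episode above 0.05 m or angle between tea_carton's own z axis and vertical above 0.5 rad).
It fails at once if the pepper tub is moved by more than 5 cm or knocked over (distance of pepper_tub from where it was at the start of the episode above 0.05 m or angle between pepper_tub's own z axis and vertical above 0.5 rad).
It fails at once if the salt box is moved by more than 5 cm or knocked over (distance of salt_box from where it was at the start of the episode above 0.05 m or angle between salt_box's own z axis and vertical above 0.5 rad).
Of tin1, tin2, tin3, tin4 only 3 to 4 are there at a start; the rules pass over those that are not, and their reading is None.
Of jar1, jar2 only 1 to 2 are there at a start; the rules pass over those that are not, and their reading is None.
At some moment in a run one of tin1, tin2, tin3, tin4, jar1, jar2 may be knocked a few centimetres aside while the robot is not near it.
It also fails if it takes over 210 s, if anything falls off the work surface, if the arm or the gripper's body presses on something with over 40 N, if the wrist force passes 120 N, or if a joint passes its speed limit or range.

## Working session

There is one attempt and no reset: what is moved stays moved. The work goes in short steps, Python scripts to look and compute and a shell command to move; the robot and the scene stay as the last step left them, time stands still between calls to the robot, and variables do not carry over. Pictures are saved under pics/ and viewed, at most 14 in all, crops included, and the job is handed in when it is done.

```bash
mkdir -p pics; python3 - <<'E'
from workcell import *
import cv2
for n in("top","side"):
    cv2.imwrite(f"pics/{n}0.png",grab_frame(n)[:,:,::-1]); c=camera_model(n); print(n,{k:(v.tolist() if hasattr(v,'tolist') else v) for k,v in c.items()})
print(state())
E
```

```text
top {'intrinsics': [[419.68943401097204, 0.0, 280.10219974675033], [0.0, 419.68943401097204, 210.2330485955011], [0.0, 0.0, 1.0]], 'distortion': [-0.044775452195163656, 0.0, 0.0, 0.0, 0.0], 'R': [[0.02673295030085745, -0.9995374580040188, 0.014498945309082679], [-0.9886314063208973, -0.02858255557707841, -0.14761768170733575], [0.1479638192403027, -0.010387856542478193, -0.9889382188146415]], 't': [-39.14696716360985, 539.145872182719, 1137.1415842681688]}
side {'intrinsics': [[509.84790358445326, 0.0, 286.87218703688967], [0.0, 509.84790358445326, 207.65478410880723], [0.0, 0.0, 1.0]], 'distortion': [-0.1539393251815229, 0.0, 0.0, 0.0, 0.0], 'R': [[0.9712603804608634, -0.2375004235745455, -0.01571057443030938], [-0.194905531835715, -0.7557092329404016, -0.6252322679680461], [0.1366203023231025, 0.6103254083278369, -0.7802805834714865]], 't': [-490.9650827960936, 133.2227004869641, 1304.7897594419214]}
{'time_s': 0.1, 'qpos': array([ 6.41699118e+01,  1.83480223e+01,  8.96993309e+01, -1.34696101e-04,
        7.20447604e+01, -1.14655317e+00]), 'qvel': array([ 0.02099078, -0.10789709, -0.1245937 , -0.10001509,  0.00749894,
        0.04063196]), 'effort': array([-5.30954712e-04, -4.13329875e+01, -2.32508218e+01,  7.28493417e-02,
        4.21658345e-02, -3.94036283e-05]), 'ee_pos': array([239.94027346, 522.06826524, 227.20447841]), 'ee_rot': array([-1.79907902e+02, -1.71512929e-03,  1.55316505e+02]), 'force': array([ 0.17347248, -1.33243738, -0.33614131]), 'torque': array([-0.01199182, -0.02375209, -0.00638543]), 'gripper_force': 0.0, 'gripper_width': 91.15612791756129}
```

View pics/top0.png

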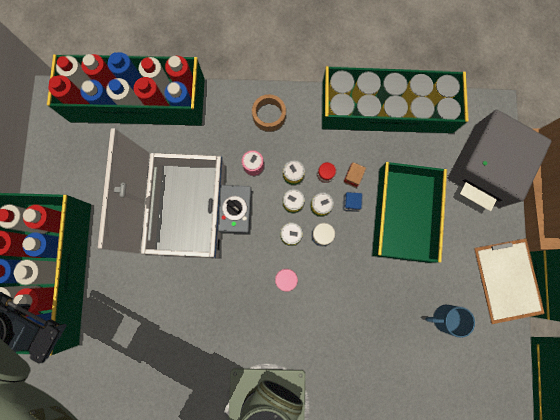

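View pics/side0.png

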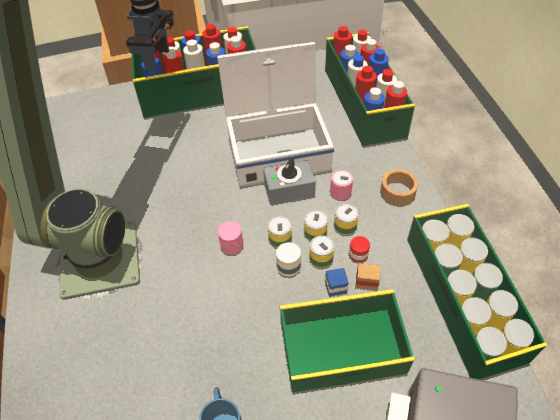

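The candidates in the top view:
- **Tins:** yellow/green at (293,172), (292,201), (321,204) and (291,234).
- **Pink tin look-alike:** (253,161), not meant.
- **Jars:** the cream jar is at (323,234). The pink jar at (286,280) is not meant. The white lids at the upper right, (340,82) and beyond, are in a scenery crate.
- **Bystanders:** pepper (327,171), tea (355,174), salt (353,201).

The chest is at (185,205), the dial at (234,209) and the crate at (410,212). I'll check the choice in one crop and measure.

```bash
cat > h.py <<'E'
from workcell import *
import cv2, numpy as np
def ray(n,p):
    c=camera_model(n); K=np.array(c["intrinsics"]);R=np.array(c["R"]);t=np.array(c["t"])
    u=cv2.undistortPoints(np.array([[p]],float),K,np.array(c["distortion"]))[0,0]
    return -R.T@t, R.T@np.array([u[0],u[1],1])
def pt(n,p,z):
    o,d=ray(n,p); return (o+d*(z-o[2])/d[2]).round(1)
def proj(n,X):
    c=camera_model(n); return cv2.projectPoints(np.array([X],float),cv2.Rodrigues(np.array(c["R"]))[0],np.array(c["t"]),np.array(c["intrinsics"]),np.array(c["distortion"]))[0][0,0].round(1)
def lids(im,n="top",box=(230,110,385,300)):
    x0,y0,x1,y1=box
    g=im[y0:y1,x0:x1]; hsv=cv2.cvtColor(g,cv2.COLOR_RGB2HSV)
    m=((hsv[...,2]>175)&(hsv[...,1]<70)).astype(np.uint8)*255
    m=cv2.morphologyEx(m,cv2.MORPH_CLOSE,np.ones((5,5)))
    for c in cv2.findContours(m,cv2.RETR_EXTERNAL,cv2.CHAIN_APPROX_NONE)[0]:
        if cv2.contourArea(c)<120: continue
        (a,b),r=cv2.minEnclosingCircle(c); h=cv2.convexHull(c);M=cv2.moments(h)
        p=(M["m10"]/M["m00"]+x0,M["m01"]/M["m00"]+y0)
        print(n,np.round(p,1),"r",round(r,1),"z60",pt(n,p,60)[:2],"z66",pt(n,p,66)[:2])
E
python3 - <<'E'
from h import *
a=grab_frame("top"); b=grab_frame("side")
lids(a); lids(b,"side",(215,165,365,275))
c=cv2.resize(a[100:270,90:450],None,fx=2.2,fy=2.2,interpolation=cv2.INTER_CUBIC)
cv2.imwrite("pics/c1.png",c[:,:,::-1])
E
```

```text
top [323.7 233.4] r 10.8 z60 [ 476.4 -145. ] z66 [ 475.8 -144.3]
top [291.3 233. ] r 10.6 z60 [474.9 -56.1] z66 [474.3 -55.9]
top [237.5 208.3] r 13.7 z60 [539.2  93.6] z66 [538.3  93. ]
top [322.3 202.7] r 10.2 z60 [ 561.6 -140.1] z66 [ 560.6 -139.5]
top [293.3 199.3] r 10.2 z60 [568.7 -59.6] z66 [567.6 -59.4]
top [293.5 170.2] r 10.0 z60 [651.5 -58.5] z66 [650.  -58.3]
top [252.1 160.2] r 9.1 z60 [676.8  58.6] z66 [675.1  58.2]
side [288.8 219.1] r 92.3 z60 [501.5 -41.4] z66 [500.4 -45.8]
```

View pics/c1.png

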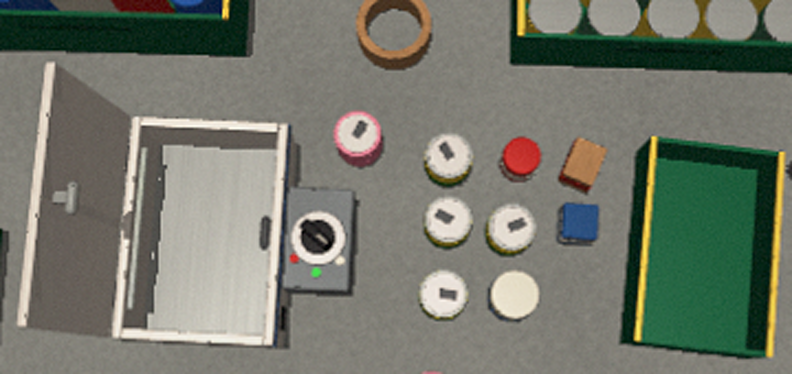

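The crop confirms four tins with steel lids, dark labels and yellow-green bands, plus one plain cream jar lid at (323,234). Pink is excluded. Next I'll measure the fixtures.

```bash
python3 - <<'E'
from h import *
f=lambda L,z:np.array([pt("top",(u/2.2+90,v/2.2+100),z)[:2] for u,v in L])
for nm,L,z in(("chest",[(137,118),(288,125),(276,345),(118,337)],100),("crate",[(653,138),(784,155),(771,355),(638,340)],80)):
    P=f(L,z); print(nm,P.tolist(),P.mean(0),"sides",np.linalg.norm(P-np.roll(P,1,0),axis=1).round(), "ang",[np.degrees(np.arctan2(*(P[i]-P[j])[::-1])).round(1) for i,j in((0,3),(1,2))])
print("dial",f([(318,236)],105),"disc",f([(318,238)],77))
print("marks r,g,w",f([(294,259),(316,272),(340,260)],65).tolist())
a=grab_frame("top")[190:235,210:260]
cv2.imwrite("pics/d1.png",cv2.resize(a,None,fx=10,fy=10,interpolation=cv2.INTER_CUBIC)[:,:,::-1])
E
```

```text
chest [[676.5, 328.0], [672.9, 140.9], [403.0, 142.3], [406.9, 331.3]] [539.825 235.625] sides [270. 187. 270. 189.] ang [np.float64(-0.7), np.float64(-0.3)]
crate [[676.0, -316.4], [659.5, -483.9], [407.3, -459.6], [421.6, -295.1]] [ 541.1  -388.75] sides [255. 168. 253. 165.] ang [np.float64(-4.8), np.float64(-5.5)]
dial [[534.8  97.4]] disc [[536.6 100.1]]
marks r,g,w [[511.1, 130.0], [495.7, 102.0], [511.5, 72.8]]
```

View pics/d1.png

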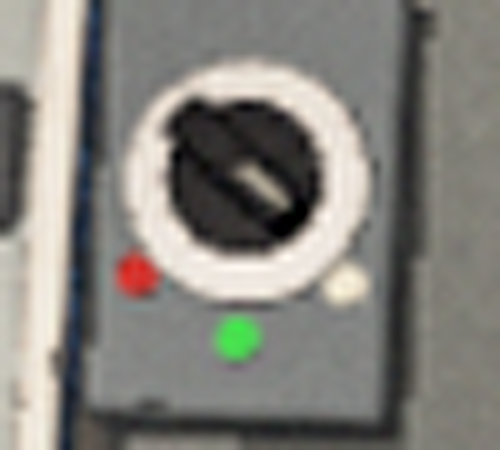

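```bash
python3 -m crank '[{"grip":0.072,"x":-0.08,"y":-0.18,"z":0,"yaw":0.6},{"grip":0.072,"x":-0.08,"y":-0.18,"z":0,"yaw":0.6},{"grip":0.072,"x":-0.08,"y":-0.18,"z":0,"yaw":0.6},{"grip":0.072,"x":-0.08,"y":-0.18,"z":0,"yaw":0.6},{"grip":0.072,"x":-0.08,"y":-0.18,"z":0,"yaw":0.6}]' 20
python3 -m crank '[{"grip":0.072,"x":-0.17,"y":-0.008,"z":0,"yaw":0.5395},{"grip":0.072,"x":-0.17,"y":-0.008,"z":0,"yaw":0.5395},{"grip":0.072,"x":-0.17,"y":-0.008,"z":0,"yaw":0.5395},{"grip":0.072,"x":-0.17,"y":-0.008,"z":0,"yaw":0.5395},{"grip":0.072,"x":-0.17,"y":-0.008,"z":0,"yaw":0.5395}]' 20
python3 -c "
from h import *
print(state()); lids(grab_frame('top'))"
```

```text
time_s: 0.67
ee_pos: [236.7, 322.3, 227.6]
ee_rot: [-179.9, 0.1, 120.6]
force: [0.4, -0.3, 0.1]
gripper_width: 71.7
gripper_force: 0.0
time_s: 1.08
ee_pos: [320.4, 170.3, 228.2]
ee_rot: [179.9, 0.1, 89.3]
force: [0.1, 0.5, 0.2]
gripper_width: 71.9
gripper_force: 0.0
{'time_s': 1.0833, 'qpos': array([ 26.33921283,  -1.31231925, 113.69576031,  -0.19473253,
        67.56711312,  27.09771415]), 'qvel': array([-0.6411025 ,  0.6902262 , -0.38107898,  4.88893746,  0.06620921,
       21.276375  ]), 'effort': array([-1.97301619e+00, -2.15546465e+01, -2.23919374e+01, -3.28356307e-01,
       -7.11412722e-04, -4.04871069e-01]), 'ee_pos': array([320.40053776, 170.32937318, 228.18823149]), 'ee_rot': array([1.79874066e+02, 1.37825534e-01, 8.93155797e+01]), 'force': array([0.1328628 , 0.50170726, 0.24546416]), 'torque': array([-0.05780982,  0.06645713, -0.06297756]), 'gripper_force': 0.0, 'gripper_width': 71.87734347835215}
top [323.7 233.3] r 10.9 z60 [ 476.5 -145.1] z66 [ 475.9 -144.4]
top [291.2 233. ] r 10.9 z60 [474.9 -56. ] z66 [474.4 -55.8]
top [237.6 208.5] r 14.0 z60 [538.4  93.4] z66 [537.5  92.8]
top [322.3 202.6] r 10.3 z60 [ 561.7 -140.2] z66 [ 560.7 -139.6]
top [293.4 199.3] r 10.4 z60 [568.9 -60. ] z66 [567.8 -59.8]
top [293.6 170.3] r 10.5 z60 [651.3 -58.8] z66 [649.8 -58.5]
top [252.  160.1] r 9.1 z60 [677.   58.7] z66 [675.4  58.3]
```

```bash
python3 -m crank '[{"grip":0.072,"x":-0.146,"y":0.1,"z":0,"yaw":0},{"grip":0.072,"x":-0.146,"y":0.1,"z":0,"yaw":0},{"grip":0.072,"x":-0.146,"y":0.1,"z":0,"yaw":0},{"grip":0.072,"x":-0.146,"y":0.1,"z":0,"yaw":0},{"grip":0.072,"x":-0.146,"y":0.1,"z":0,"yaw":0}]'
python3 -m crank '[{"grip":0.072,"x":-0.08,"y":0.055,"z":0.1,"yaw":0},{"grip":0.072,"x":-0.08,"y":0.055,"z":0.1,"yaw":0},{"grip":0.072,"x":-0.08,"y":0.055,"z":0.1,"yaw":0},{"grip":0.072,"x":-0.08,"y":0.055,"z":0.1,"yaw":0},{"grip":0.072,"x":-0.08,"y":0.055,"z":0.1,"yaw":0}]'
```

```text
time_s: 1.55
ee_pos: [421.2, 26.7, 228.0]
ee_rot: [179.9, 0.1, 89.9]
force: [-0.1, 1.1, 0.2]
gripper_width: 72.0
gripper_force: 0.0
time_s: 1.97
ee_pos: [472.6, -50.4, 125.4]
ee_rot: [-179.7, -0.1, 90.0]
force: [-0.0, 1.0, 0.0]
gripper_width: 72.1
gripper_force: 0.0
```

```bash
python3 -m crank '[{"grip":0.072,"x":0,"y":0,"z":0.025,"yaw":0},{"grip":0.072,"x":0,"y":0,"z":0.05,"yaw":0},{"grip":0.072,"x":0,"y":0,"z":0.07,"yaw":0},{"grip":0.072,"x":0,"y":0,"z":0.09,"yaw":0},{"grip":0.072,"x":0,"y":0,"z":0.09,"yaw":0}]'
python3 -m crank '[{"grip":0.072,"x":0,"y":0,"z":0,"yaw":0},{"grip":0.04,"x":0,"y":0,"z":0,"yaw":0},{"grip":0.04,"x":0,"y":0,"z":0,"yaw":0},{"grip":0.04,"x":0,"y":0,"z":0,"yaw":0},{"grip":0.04,"x":0,"y":0,"z":0,"yaw":0}]' 25
```

```text
time_s: 2.38
ee_pos: [471.1, -48.2, 36.6]
ee_rot: [-179.7, -0.1, 90.1]
force: [-0.5, -0.3, -0.0]
gripper_width: 71.9
gripper_force: 0.0
time_s: 2.8
ee_pos: [474.9, -50.0, 39.8]
ee_rot: [179.8, -0.0, 90.0]
force: [-0.4, 2.5, 7.7]
gripper_width: 59.5
gripper_force: 25.0
```

```bash
python3 -m crank '[{"grip":0.04,"x":0,"y":0,"z":-0.02,"yaw":0},{"grip":0.04,"x":0,"y":0,"z":-0.055,"yaw":0},{"grip":0.04,"x":0,"y":0,"z":-0.09,"yaw":0},{"grip":0.04,"x":0,"y":0,"z":-0.115,"yaw":0},{"grip":0.04,"x":0,"y":0,"z":-0.13,"yaw":0}]'
python3 -m crank '[{"grip":0.04,"x":0.02,"y":0,"z":0,"yaw":0},{"grip":0.04,"x":0.05,"y":0,"z":0,"yaw":0},{"grip":0.04,"x":0.09,"y":0,"z":0,"yaw":0},{"grip":0.04,"x":0.13,"y":0,"z":0,"yaw":0},{"grip":0.04,"x":0.165,"y":0.003,"z":0,"yaw":0}]'
python3 -m crank '[{"grip":0.04,"x":0.04,"y":0,"z":0,"yaw":0},{"grip":0.04,"x":0.08,"y":0,"z":0,"yaw":0},{"grip":0.04,"x":0.12,"y":0,"z":0,"yaw":0},{"grip":0.04,"x":0.15,"y":0,"z":0,"yaw":0},{"grip":0.04,"x":0.163,"y":0.002,"z":0,"yaw":0}]'
python3 -m crank '[{"grip":0.04,"x":0,"y":0,"z":0,"yaw":0},{"grip":0.04,"x":0,"y":0,"z":0.02,"yaw":0},{"grip":0.04,"x":0,"y":0,"z":0.05,"yaw":0},{"grip":0.04,"x":0,"y":0,"z":0.08,"yaw":0},{"grip":0.04,"x":0,"y":0,"z":0.1,"yaw":0}]'
```

```text
time_s: 3.22
ee_pos: [474.3, -50.5, 171.5]
ee_rot: [179.7, 0.0, 90.0]
force: [-0.2, 0.1, -2.6]
gripper_width: 59.9
gripper_force: 25.0
time_s: 3.63
ee_pos: [475.0, 116.4, 168.3]
ee_rot: [-180.0, -0.0, 90.0]
force: [1.0, -0.4, -2.8]
gripper_width: 59.6
gripper_force: 25.0
time_s: 4.05
ee_pos: [477.4, 281.3, 168.0]
ee_rot: [-180.0, -0.1, 90.2]
force: [-0.2, -1.9, -2.6]
gripper_width: 59.4
gripper_force: 25.0
time_s: 4.47
ee_pos: [476.7, 275.1, 65.8]
ee_rot: [-179.8, 0.2, 90.0]
force: [-1.1, 0.4, -2.5]
gripper_width: 59.5
gripper_force: 25.0
```

```bash
python3 -m crank '[{"grip":0.04,"x":0,"y":0,"z":0.01,"yaw":0},{"grip":0.04,"x":0,"y":0,"z":0.017,"yaw":0},{"grip":0.04,"x":0,"y":0,"z":0.02,"yaw":0},{"grip":0.04,"x":0,"y":0,"z":0.02,"yaw":0},{"grip":0.04,"x":0,"y":0,"z":0.02,"yaw":0}]'
python3 -m crank '[{"grip":0.072,"x":0,"y":0,"z":0,"yaw":0},{"grip":0.072,"x":0,"y":0,"z":0,"yaw":0},{"grip":0.072,"x":0,"y":0,"z":0,"yaw":0},{"grip":0.072,"x":0,"y":0,"z":-0.015,"yaw":0},{"grip":0.072,"x":0,"y":0,"z":-0.04,"yaw":0}]'
python3 -m crank '[{"grip":0.072,"x":0,"y":0,"z":-0.04,"yaw":0},{"grip":0.072,"x":0,"y":0,"z":-0.08,"yaw":0},{"grip":0.072,"x":0,"y":0,"z":-0.08,"yaw":0},{"grip":0.072,"x":0,"y":0,"z":-0.08,"yaw":0},{"grip":0.072,"x":0,"y":0,"z":-0.08,"yaw":0}]'
```

```text
time_s: 4.88
ee_pos: [478.7, 277.1, 49.5]
ee_rot: [179.9, -0.0, 90.0]
force: [-1.0, -2.1, 4.6]
gripper_width: 59.5
gripper_force: 25.0
time_s: 5.3
ee_pos: [476.7, 276.9, 86.3]
ee_rot: [-179.7, 0.1, 90.0]
force: [-0.0, 0.2, 0.5]
gripper_width: 72.4
gripper_force: 0.0
time_s: 5.72
ee_pos: [477.8, 277.5, 167.7]
ee_rot: [-180.0, 0.0, 90.0]
force: [-0.3, -0.3, -0.3]
gripper_width: 72.0
gripper_force: 0.0
```

```bash
python3 -m crank '[{"grip":0.072,"x":-0.2,"y":0,"z":0,"yaw":0},{"grip":0.072,"x":-0.2,"y":0,"z":0,"yaw":0},{"grip":0.072,"x":-0.2,"y":0,"z":0,"yaw":0},{"grip":0.072,"x":-0.2,"y":0,"z":0,"yaw":0},{"grip":0.072,"x":-0.2,"y":0,"z":0,"yaw":0}]'
python3 -c "
from h import *
a=grab_frame('top');lids(a);cv2.imwrite('pics/t2.png',a[:,:,::-1])"
```

```text
time_s: 6.13
ee_pos: [476.5, 75.1, 166.0]
ee_rot: [-179.8, 0.1, 90.0]
force: [-0.9, 0.2, -0.9]
gripper_width: 72.1
gripper_force: 0.0
top [323.7 233.4] r 10.9 z60 [ 476.4 -145.2] z66 [ 475.9 -144.5]
top [322.3 202.7] r 10.3 z60 [ 561.5 -140.4] z66 [ 560.4 -139.7]
top [293.5 199.3] r 10.4 z60 [568.9 -60.3] z66 [567.8 -60.1]
top [293.6 170.3] r 10.5 z60 [651.2 -58.8] z66 [649.7 -58.5]
top [252.  160.2] r 9.1 z60 [676.7  58.6] z66 [675.1  58.3]
```

View pics/t2.png

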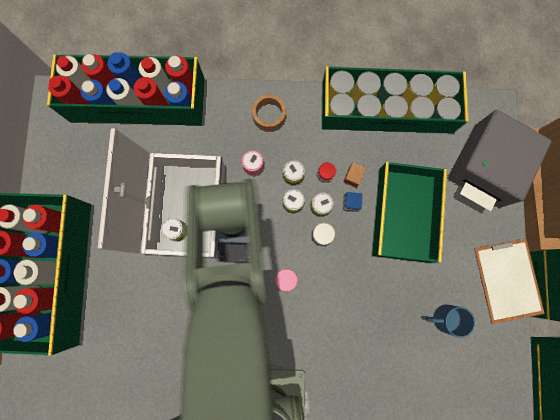

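The first tin stands in the chest at (173,229), and everything else is where it was. The jar at (324,233) is next.

```bash
python3 -m crank '[{"grip":0.072,"x":-0.19,"y":-0.002,"z":0,"yaw":0},{"grip":0.072,"x":-0.19,"y":-0.002,"z":0,"yaw":0},{"grip":0.072,"x":-0.19,"y":-0.002,"z":0,"yaw":0},{"grip":0.072,"x":-0.19,"y":-0.002,"z":0,"yaw":0},{"grip":0.072,"x":-0.19,"y":-0.002,"z":0,"yaw":0}]'
python3 -m crank '[{"grip":0.072,"x":-0.032,"y":0,"z":0.02,"yaw":0},{"grip":0.072,"x":-0.032,"y":0,"z":0.05,"yaw":0},{"grip":0.072,"x":-0.032,"y":0,"z":0.05,"yaw":0},{"grip":0.072,"x":-0.032,"y":0,"z":0.07,"yaw":0},{"grip":0.072,"x":-0.032,"y":0,"z":0.09,"yaw":0}]'
python3 -m crank '[{"grip":0.072,"x":0,"y":0,"z":0.02,"yaw":0},{"grip":0.072,"x":0,"y":0,"z":0.04,"yaw":0},{"grip":0.072,"x":0,"y":0,"z":0.04,"yaw":0},{"grip":0.04,"x":0,"y":0,"z":0.04,"yaw":0},{"grip":0.04,"x":0,"y":0,"z":0.04,"yaw":0}]'
python3 -m crank '[{"grip":0.04,"x":0,"y":0,"z":0,"yaw":0},{"grip":0.04,"x":0,"y":0,"z":0,"yaw":0},{"grip":0.04,"x":0,"y":0,"z":0,"yaw":0},{"grip":0.04,"x":0,"y":0,"z":-0.01,"yaw":0},{"grip":0.04,"x":0,"y":0,"z":-0.04,"yaw":0}]'
```

```text
time_s: 6.6
ee_pos: [475.2, -115.4, 166.2]
ee_rot: [-179.8, 0.0, 89.9]
force: [-0.1, 0.7, 0.7]
gripper_width: 72.2
gripper_force: 0.0
time_s: 7.02
ee_pos: [476.4, -143.7, 77.5]
ee_rot: [-180.0, -0.0, 90.0]
force: [0.8, 0.8, -0.2]
gripper_width: 72.0
gripper_force: 0.0
time_s: 7.43
ee_pos: [477.0, -143.9, 38.8]
ee_rot: [180.0, 0.0, 90.1]
force: [0.3, -0.5, 0.7]
gripper_width: 61.5
gripper_force: 0.0
time_s: 7.85
ee_pos: [473.4, -143.4, 75.8]
ee_rot: [-179.5, -0.2, 90.0]
force: [-0.8, -0.4, -2.6]
gripper_width: 59.8
gripper_force: 25.0
```

```bash
python3 -m crank '[{"grip":0.04,"x":0,"y":0,"z":-0.03,"yaw":0},{"grip":0.04,"x":0,"y":0,"z":-0.06,"yaw":0},{"grip":0.04,"x":-0.02,"y":0.005,"z":-0.08,"yaw":0},{"grip":0.04,"x":-0.05,"y":0.01,"z":-0.08,"yaw":0},{"grip":0.04,"x":-0.085,"y":0.02,"z":-0.08,"yaw":0}]'
python3 -m crank '[{"grip":0.04,"x":-0.035,"y":0.01,"z":0,"yaw":0},{"grip":0.04,"x":-0.07,"y":0.02,"z":0,"yaw":0},{"grip":0.04,"x":-0.105,"y":0.03,"z":0,"yaw":0},{"grip":0.04,"x":-0.14,"y":0.04,"z":0,"yaw":0},{"grip":0.04,"x":-0.16,"y":0.045,"z":0,"yaw":0}]'
python3 -m crank '[{"grip":0.04,"x":0,"y":0,"z":0,"yaw":0},{"grip":0.04,"x":0,"y":0,"z":0.03,"yaw":0},{"grip":0.04,"x":0,"y":0,"z":0.06,"yaw":0},{"grip":0.04,"x":0,"y":0,"z":0.08,"yaw":0},{"grip":0.04,"x":0,"y":0,"z":0.095,"yaw":0}]'
python3 -m crank '[{"grip":0.04,"x":0,"y":0,"z":0.01,"yaw":0},{"grip":0.04,"x":0,"y":0,"z":0.016,"yaw":0},{"grip":0.04,"x":0,"y":0,"z":0.019,"yaw":0},{"grip":0.04,"x":0,"y":0,"z":0.019,"yaw":0},{"grip":0.04,"x":0,"y":0,"z":0.019,"yaw":0}]'
```

```text
time_s: 8.27
ee_pos: [496.5, -229.4, 161.0]
ee_rot: [179.8, 0.1, 90.1]
force: [0.5, -0.5, -1.7]
gripper_width: 59.8
gripper_force: 25.0
time_s: 8.68
ee_pos: [541.9, -393.2, 158.5]
ee_rot: [179.9, 0.1, 89.9]
force: [1.8, 1.0, -2.1]
gripper_width: 59.5
gripper_force: 25.0
time_s: 9.1
ee_pos: [539.9, -387.7, 61.0]
ee_rot: [-179.8, -0.2, 90.0]
force: [-0.7, -0.0, -2.3]
gripper_width: 59.9
gripper_force: 25.0
time_s: 9.52
ee_pos: [542.2, -389.6, 45.3]
ee_rot: [179.9, 0.1, 90.0]
force: [0.7, -0.2, -2.2]
gripper_width: 59.4
gripper_force: 25.0
```

```bash
python3 -m crank '[{"grip":0.04,"x":0,"y":0,"z":0.0015,"yaw":0},{"grip":0.072,"x":0,"y":0,"z":0.0015,"yaw":0},{"grip":0.072,"x":0,"y":0,"z":0.0015,"yaw":0},{"grip":0.072,"x":0,"y":0,"z":0.0015,"yaw":0},{"grip":0.072,"x":0,"y":0,"z":-0.02,"yaw":0}]'
python3 -m crank '[{"grip":0.072,"x":0,"y":0,"z":-0.04,"yaw":0},{"grip":0.072,"x":0,"y":0,"z":-0.08,"yaw":0},{"grip":0.072,"x":0,"y":0,"z":-0.1,"yaw":0},{"grip":0.072,"x":0.03,"y":0,"z":-0.1,"yaw":0},{"grip":0.072,"x":0.07,"y":0,"z":-0.1,"yaw":0}]'
python3 -c "
from h import *
a=grab_frame('top');lids(a);lids(a,box=(380,160,450,260))"
```

```text
time_s: 9.93
ee_pos: [539.3, -387.7, 60.2]
ee_rot: [-179.6, -0.3, 90.0]
force: [-0.7, -0.5, -0.6]
gripper_width: 72.3
gripper_force: 0.0
time_s: 10.35
ee_pos: [542.5, -321.7, 166.0]
ee_rot: [179.7, 0.2, 89.8]
force: [0.9, 0.2, -1.0]
gripper_width: 71.7
gripper_force: 0.0
top [237.6 208.5] r 14.0 z60 [538.4  93.4] z66 [537.5  92.8]
top [322.3 202.7] r 10.3 z60 [ 561.5 -140.3] z66 [ 560.4 -139.6]
top [293.5 199.3] r 10.4 z60 [568.8 -60.3] z66 [567.8 -60. ]
top [293.6 170.3] r 10.5 z60 [651.3 -58.6] z66 [649.8 -58.3]
top [251.9 160.1] r 9.5 z60 [677.1  59.1] z66 [675.5  58.7]
```

```bash
python3 -m crank '[{"grip":0.072,"x":0.179,"y":0.02,"z":0,"yaw":0},{"grip":0.072,"x":0.179,"y":0.02,"z":0,"yaw":0},{"grip":0.072,"x":0.179,"y":0.02,"z":0,"yaw":0},{"grip":0.072,"x":0.179,"y":0.02,"z":0,"yaw":0},{"grip":0.072,"x":0.179,"y":0.02,"z":0,"yaw":0}]'
python3 -m crank '[{"grip":0.072,"x":0,"y":0,"z":0.03,"yaw":0},{"grip":0.072,"x":0,"y":0,"z":0.06,"yaw":0},{"grip":0.072,"x":0,"y":0,"z":0.07,"yaw":0},{"grip":0.072,"x":0,"y":0,"z":0.07,"yaw":0},{"grip":0.072,"x":0,"y":0,"z":0.07,"yaw":0}]'
```

```text
time_s: 10.82
ee_pos: [561.3, -135.4, 164.0]
ee_rot: [-180.0, -0.1, 90.2]
force: [-0.9, 0.6, -1.3]
gripper_width: 72.0
gripper_force: 0.0
time_s: 11.23
ee_pos: [561.6, -140.8, 94.1]
ee_rot: [-180.0, -0.0, 90.0]
force: [0.7, 0.0, 0.6]
gripper_width: 72.2
gripper_force: 0.0
```

```bash
python3 -m crank '[{"grip":0.072,"x":0,"y":0,"z":0.03,"yaw":0},{"grip":0.072,"x":0,"y":0,"z":0.056,"yaw":0},{"grip":0.072,"x":0,"y":0,"z":0.056,"yaw":0},{"grip":0.04,"x":0,"y":0,"z":0.056,"yaw":0},{"grip":0.04,"x":0,"y":0,"z":0.056,"yaw":0}]'
python3 -m crank '[{"grip":0.04,"x":0,"y":0,"z":0,"yaw":0},{"grip":0.04,"x":0,"y":0,"z":0,"yaw":0},{"grip":0.04,"x":0,"y":0,"z":0,"yaw":0},{"grip":0.04,"x":0,"y":0,"z":-0.02,"yaw":0},{"grip":0.04,"x":0,"y":0,"z":-0.05,"yaw":0}]'
python3 -m crank '[{"grip":0.04,"x":0,"y":0,"z":-0.035,"yaw":0},{"grip":0.04,"x":0,"y":0,"z":-0.065,"yaw":0},{"grip":0.04,"x":0.02,"y":0,"z":-0.085,"yaw":0},{"grip":0.04,"x":0.05,"y":0,"z":-0.085,"yaw":0},{"grip":0.04,"x":0.09,"y":0,"z":-0.085,"yaw":0}]'
```

```text
time_s: 11.65
ee_pos: [563.0, -141.0, 40.0]
ee_rot: [179.8, 0.0, 90.0]
force: [0.4, -0.6, -0.1]
gripper_width: 61.5
gripper_force: 0.0
time_s: 12.07
ee_pos: [559.0, -139.6, 86.2]
ee_rot: [-179.6, -0.1, 90.0]
force: [-0.3, 1.1, -2.0]
gripper_width: 59.8
gripper_force: 25.0
time_s: 12.48
ee_pos: [562.2, -51.1, 175.2]
ee_rot: [179.7, 0.1, 89.8]
force: [0.1, -0.3, -2.5]
gripper_width: 59.8
gripper_force: 25.0
```

```bash
python3 -m crank '[{"grip":0.04,"x":0.04,"y":0,"z":0,"yaw":0},{"grip":0.04,"x":0.08,"y":0,"z":0,"yaw":0},{"grip":0.04,"x":0.12,"y":0.01,"z":0,"yaw":0},{"grip":0.04,"x":0.16,"y":0.02,"z":0,"yaw":0},{"grip":0.04,"x":0.2,"y":0.03,"z":0,"yaw":0}]'
python3 -m crank '[{"grip":0.04,"x":0.035,"y":0.004,"z":0,"yaw":0},{"grip":0.04,"x":0.07,"y":0.008,"z":0,"yaw":0},{"grip":0.04,"x":0.1,"y":0.008,"z":0,"yaw":0},{"grip":0.04,"x":0.118,"y":0.008,"z":0,"yaw":0},{"grip":0.04,"x":0.124,"y":0.008,"z":0,"yaw":0}]'
python3 -m crank '[{"grip":0.04,"x":0,"y":0,"z":0,"yaw":0},{"grip":0.04,"x":0,"y":0,"z":0.02,"yaw":0},{"grip":0.04,"x":0,"y":0,"z":0.05,"yaw":0},{"grip":0.04,"x":0,"y":0,"z":0.08,"yaw":0},{"grip":0.04,"x":0,"y":0,"z":0.1,"yaw":0}]'
```

```text
time_s: 12.9
ee_pos: [590.9, 151.7, 173.5]
ee_rot: [180.0, -0.0, 90.0]
force: [0.3, -0.8, -1.6]
gripper_width: 59.3
gripper_force: 25.0
time_s: 13.32
ee_pos: [598.5, 277.0, 172.7]
ee_rot: [-180.0, -0.1, 90.2]
force: [0.3, -0.8, -2.0]
gripper_width: 59.4
gripper_force: 25.0
time_s: 13.73
ee_pos: [597.9, 271.1, 70.6]
ee_rot: [-179.8, 0.1, 89.9]
force: [-0.1, -0.5, -2.5]
gripper_width: 59.8
gripper_force: 25.0
```

```bash
python3 -m crank '[{"grip":0.04,"x":0,"y":0,"z":0.01,"yaw":0},{"grip":0.04,"x":0,"y":0,"z":0.02,"yaw":0},{"grip":0.04,"x":0,"y":0,"z":0.0245,"yaw":0},{"grip":0.04,"x":0,"y":0,"z":0.0245,"yaw":0},{"grip":0.04,"x":0,"y":0,"z":0.0245,"yaw":0}]'
python3 -m crank '[{"grip":0.072,"x":0,"y":0,"z":0,"yaw":0},{"grip":0.072,"x":0,"y":0,"z":0,"yaw":0},{"grip":0.072,"x":0,"y":0,"z":0,"yaw":0},{"grip":0.072,"x":0,"y":0,"z":-0.015,"yaw":0},{"grip":0.072,"x":0,"y":0,"z":-0.04,"yaw":0}]'
python3 -m crank '[{"grip":0.072,"x":0,"y":0,"z":-0.04,"yaw":0},{"grip":0.072,"x":0,"y":0,"z":-0.08,"yaw":0},{"grip":0.072,"x":0,"y":0,"z":-0.08,"yaw":0},{"grip":0.072,"x":0,"y":0,"z":-0.08,"yaw":0},{"grip":0.072,"x":0,"y":0,"z":-0.08,"yaw":0}]'
python3 -m crank '[{"grip":0.072,"x":-0.2,"y":-0.031,"z":0,"yaw":0.6},{"grip":0.072,"x":-0.2,"y":-0.031,"z":0,"yaw":0.6},{"grip":0.072,"x":-0.2,"y":-0.031,"z":0,"yaw":0.6},{"grip":0.072,"x":-0.2,"y":-0.031,"z":0,"yaw":0.6},{"grip":0.072,"x":-0.2,"y":-0.031,"z":0,"yaw":0.6}]'
python3 -c "
from h import *
a=grab_frame('top');lids(a);cv2.imwrite('pics/t3.png',a[:,:,::-1])"
```

```text
time_s: 14.15
ee_pos: [600.2, 273.5, 50.0]
ee_rot: [179.8, -0.1, 90.0]
force: [0.2, -1.0, 2.3]
gripper_width: 59.6
gripper_force: 25.0
time_s: 14.57
ee_pos: [597.4, 273.0, 86.2]
ee_rot: [-179.7, 0.1, 90.0]
force: [0.1, -0.3, 0.0]
gripper_width: 72.3
gripper_force: 0.0
time_s: 14.98
ee_pos: [598.8, 273.7, 168.4]
ee_rot: [-180.0, -0.0, 90.0]
force: [-0.9, 0.5, -0.8]
gripper_width: 72.1
gripper_force: 0.0
time_s: 15.4
ee_pos: [566.2, 71.4, 166.4]
ee_rot: [-179.8, 0.2, 55.3]
force: [0.6, 0.7, 0.3]
gripper_width: 72.0
gripper_force: 0.0
top [293.5 199.3] r 10.4 z60 [568.9 -60.3] z66 [567.8 -60.1]
top [293.5 170.2] r 10.5 z60 [651.5 -58.5] z66 [650.  -58.3]
```

View pics/t3.png

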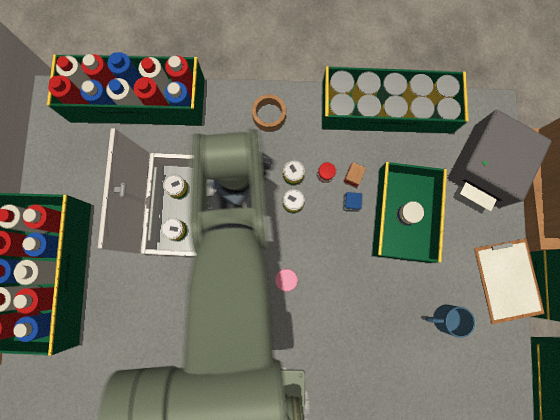

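Two tins are in the chest, at (173,229) and (175,186), and the jar stands in the crate at (411,212). Next is the tin at (293,199).

```bash
python3 -m crank '[{"grip":0.072,"x":-0.1105,"y":0.076,"z":0,"yaw":0.185},{"grip":0.072,"x":-0.1105,"y":0.076,"z":0,"yaw":0.185},{"grip":0.072,"x":-0.1105,"y":0.076,"z":0,"yaw":0.185},{"grip":0.072,"x":-0.1105,"y":0.076,"z":0,"yaw":0.185},{"grip":0.072,"x":-0.1105,"y":0.076,"z":0.02,"yaw":0.185}]'
python3 -m crank '[{"grip":0.072,"x":0,"y":0,"z":0.03,"yaw":0},{"grip":0.072,"x":0,"y":0,"z":0.05,"yaw":0},{"grip":0.072,"x":0,"y":0,"z":0.05,"yaw":0},{"grip":0.072,"x":0,"y":0,"z":0.05,"yaw":0},{"grip":0.072,"x":0,"y":0,"z":0.05,"yaw":0}]'
```

```text
time_s: 15.87
ee_pos: [570.4, -63.5, 150.0]
ee_rot: [179.7, -0.2, 44.8]
force: [0.5, 0.4, -0.6]
gripper_width: 72.1
gripper_force: 0.0
time_s: 16.28
ee_pos: [569.2, -60.0, 98.8]
ee_rot: [180.0, -0.0, 45.1]
force: [0.1, -0.9, 0.1]
gripper_width: 71.9
gripper_force: 0.0
```

```bash
python3 -m crank '[{"grip":0.072,"x":0,"y":0,"z":0.03,"yaw":0},{"grip":0.072,"x":0,"y":0,"z":0.061,"yaw":0},{"grip":0.072,"x":0,"y":0,"z":0.061,"yaw":0},{"grip":0.04,"x":0,"y":0,"z":0.061,"yaw":0},{"grip":0.04,"x":0,"y":0,"z":0.061,"yaw":0}]'
python3 -m crank '[{"grip":0.04,"x":0,"y":0,"z":0,"yaw":0},{"grip":0.04,"x":0,"y":0,"z":0,"yaw":0},{"grip":0.04,"x":0,"y":0,"z":0,"yaw":0},{"grip":0.04,"x":0,"y":0,"z":-0.02,"yaw":0},{"grip":0.04,"x":0,"y":0,"z":-0.05,"yaw":0}]'
python3 -m crank '[{"grip":0.04,"x":0,"y":0,"z":-0.035,"yaw":0},{"grip":0.04,"x":0,"y":0,"z":-0.065,"yaw":0},{"grip":0.04,"x":0,"y":0,"z":-0.085,"yaw":0},{"grip":0.04,"x":0,"y":0,"z":-0.085,"yaw":0},{"grip":0.04,"x":0,"y":0,"z":-0.085,"yaw":0}]'
python3 -m crank '[{"grip":0.04,"x":0.006,"y":-0.016,"z":0,"yaw":-0.12},{"grip":0.04,"x":0.014,"y":-0.037,"z":0,"yaw":-0.24},{"grip":0.04,"x":0.022,"y":-0.059,"z":0,"yaw":-0.36},{"grip":0.04,"x":0.03,"y":-0.081,"z":0,"yaw":-0.48},{"grip":0.04,"x":0.039,"y":-0.1025,"z":0,"yaw":-0.6}]'
python3 -m crank '[{"grip":0.04,"x":0.035,"y":-0.017,"z":0,"yaw":-0.1},{"grip":0.04,"x":0.07,"y":-0.034,"z":0,"yaw":-0.185},{"grip":0.04,"x":0.1,"y":-0.049,"z":0,"yaw":-0.185},{"grip":0.04,"x":0.13,"y":-0.064,"z":0,"yaw":-0.185},{"grip":0.04,"x":0.147,"y":-0.072,"z":0,"yaw":-0.185}]'
```

```text
time_s: 16.7
ee_pos: [570.1, -60.3, 39.4]
ee_rot: [179.9, -0.1, 45.1]
force: [0.1, 0.5, 0.2]
gripper_width: 61.8
gripper_force: 0.4
time_s: 17.12
ee_pos: [566.3, -60.1, 85.8]
ee_rot: [-179.7, 0.2, 45.1]
force: [1.2, 0.4, -2.0]
gripper_width: 59.9
gripper_force: 25.0
time_s: 17.53
ee_pos: [568.8, -60.5, 173.3]
ee_rot: [179.9, -0.1, 45.1]
force: [0.1, -0.7, -2.4]
gripper_width: 59.8
gripper_force: 25.0
time_s: 17.95
ee_pos: [521.4, 40.3, 169.9]
ee_rot: [-179.7, 0.1, 79.7]
force: [0.0, 0.5, -2.6]
gripper_width: 59.5
gripper_force: 25.0
time_s: 18.37
ee_pos: [477.1, 199.7, 170.1]
ee_rot: [-179.7, 0.0, 90.1]
force: [-0.1, 0.2, -2.0]
gripper_width: 59.8
gripper_force: 25.0
```

```bash
python3 -m crank '[{"grip":0.04,"x":0,"y":0,"z":0,"yaw":0},{"grip":0.04,"x":0,"y":0,"z":0.02,"yaw":0},{"grip":0.04,"x":0,"y":0,"z":0.05,"yaw":0},{"grip":0.04,"x":0,"y":0,"z":0.08,"yaw":0},{"grip":0.04,"x":0,"y":0,"z":0.1,"yaw":0}]'
python3 -m crank '[{"grip":0.04,"x":0,"y":0,"z":0.01,"yaw":0},{"grip":0.04,"x":0,"y":0,"z":0.02,"yaw":0},{"grip":0.04,"x":0,"y":0,"z":0.0245,"yaw":0},{"grip":0.04,"x":0,"y":0,"z":0.0245,"yaw":0},{"grip":0.04,"x":0,"y":0,"z":0.0245,"yaw":0}]'
python3 -m crank '[{"grip":0.072,"x":0,"y":0,"z":0,"yaw":0},{"grip":0.072,"x":0,"y":0,"z":0,"yaw":0},{"grip":0.072,"x":0,"y":0,"z":0,"yaw":0},{"grip":0.072,"x":0,"y":0,"z":-0.015,"yaw":0},{"grip":0.072,"x":0,"y":0,"z":-0.04,"yaw":0}]'
python3 -m crank '[{"grip":0.072,"x":0,"y":0,"z":-0.04,"yaw":0},{"grip":0.072,"x":0,"y":0,"z":-0.08,"yaw":0},{"grip":0.072,"x":0,"y":0,"z":-0.08,"yaw":0},{"grip":0.072,"x":0,"y":0,"z":-0.08,"yaw":0},{"grip":0.072,"x":0,"y":0,"z":-0.08,"yaw":0}]'
python3 -m crank '[{"grip":0.072,"x":-0.15,"y":0.1,"z":0,"yaw":0},{"grip":0.072,"x":-0.15,"y":0.1,"z":0,"yaw":0},{"grip":0.072,"x":-0.15,"y":0.1,"z":0,"yaw":0},{"grip":0.072,"x":-0.15,"y":0.1,"z":0,"yaw":0},{"grip":0.072,"x":-0.15,"y":0.1,"z":0,"yaw":0}]'
python3 -c "
from h import *
a=grab_frame('top');lids(a)"
```

```text
time_s: 18.78
ee_pos: [477.3, 195.6, 68.5]
ee_rot: [-179.7, 0.2, 90.0]
force: [-0.5, -0.2, -1.3]
gripper_width: 59.4
gripper_force: 25.0
time_s: 19.2
ee_pos: [479.5, 196.8, 48.8]
ee_rot: [-180.0, 0.0, 90.0]
force: [-3.3, -1.6, 5.0]
gripper_width: 59.4
gripper_force: 25.0
time_s: 19.62
ee_pos: [478.5, 196.7, 86.3]
ee_rot: [-179.7, 0.1, 90.0]
force: [-0.3, 0.4, -0.1]
gripper_width: 71.9
gripper_force: 0.0
time_s: 20.03
ee_pos: [479.6, 197.2, 167.7]
ee_rot: [-180.0, -0.0, 90.0]
force: [0.1, 0.5, -0.5]
gripper_width: 72.1
gripper_force: 0.0
time_s: 20.45
ee_pos: [581.8, 43.0, 165.6]
ee_rot: [-179.9, 0.1, 89.8]
force: [1.1, 0.3, -0.2]
gripper_width: 72.0
gripper_force: 0.0
top [293.6 170.3] r 10.5 z60 [651.2 -58.7] z66 [649.8 -58.5]
```

```bash
python3 -m crank '[{"grip":0.072,"x":-0.1055,"y":0.0715,"z":0,"yaw":0},{"grip":0.072,"x":-0.1055,"y":0.0715,"z":0,"yaw":0},{"grip":0.072,"x":-0.1055,"y":0.0715,"z":0,"yaw":0},{"grip":0.072,"x":-0.1055,"y":0.0715,"z":0,"yaw":0},{"grip":0.072,"x":-0.1055,"y":0.0715,"z":0.02,"yaw":0}]'
python3 -m crank '[{"grip":0.072,"x":0,"y":0,"z":0.03,"yaw":0},{"grip":0.072,"x":0,"y":0,"z":0.05,"yaw":0},{"grip":0.072,"x":0,"y":0,"z":0.05,"yaw":0},{"grip":0.072,"x":0,"y":0,"z":0.05,"yaw":0},{"grip":0.072,"x":0,"y":0,"z":0.05,"yaw":0}]'
python3 -c "
from h import *
a=grab_frame('side');lids(a,'side',(300,190,375,235))"
```

```text
time_s: 20.92
ee_pos: [654.0, -59.6, 149.2]
ee_rot: [179.7, 0.0, 89.9]
force: [0.5, 0.6, 0.1]
gripper_width: 71.8
gripper_force: 0.0
time_s: 21.33
ee_pos: [651.8, -57.3, 98.5]
ee_rot: [180.0, -0.0, 90.1]
force: [0.0, 0.6, 0.2]
gripper_width: 72.1
gripper_force: 0.0
side [358.4 203.4] r 20.8 z60 [690.1 -36.5] z66 [688. -41.]
side [314.6 207.1] r 19.1 z60 [575.7 -20. ] z66 [574.2 -24.6]
```

```bash
python3 -m crank '[{"grip":0.072,"x":0,"y":0,"z":0.03,"yaw":0},{"grip":0.072,"x":0,"y":0,"z":0.0605,"yaw":0},{"grip":0.072,"x":0,"y":0,"z":0.0605,"yaw":0},{"grip":0.04,"x":0,"y":0,"z":0.0605,"yaw":0},{"grip":0.04,"x":0,"y":0,"z":0.0605,"yaw":0}]'
python3 -m crank '[{"grip":0.04,"x":0,"y":0,"z":0,"yaw":0},{"grip":0.04,"x":0,"y":0,"z":0,"yaw":0},{"grip":0.04,"x":0,"y":0,"z":0,"yaw":0},{"grip":0.04,"x":0,"y":0,"z":-0.02,"yaw":0},{"grip":0.04,"x":0,"y":0,"z":-0.05,"yaw":0}]'
python3 -m crank '[{"grip":0.04,"x":0,"y":0,"z":-0.035,"yaw":0},{"grip":0.04,"x":0,"y":0,"z":-0.065,"yaw":0},{"grip":0.04,"x":0,"y":0,"z":-0.085,"yaw":0},{"grip":0.04,"x":0.02,"y":-0.005,"z":-0.085,"yaw":0},{"grip":0.04,"x":0.055,"y":-0.011,"z":-0.085,"yaw":0}]'
python3 -m crank '[{"grip":0.04,"x":0.04,"y":-0.01,"z":0,"yaw":0},{"grip":0.04,"x":0.08,"y":-0.02,"z":0,"yaw":0},{"grip":0.04,"x":0.12,"y":-0.03,"z":0,"yaw":0},{"grip":0.04,"x":0.15,"y":-0.04,"z":0,"yaw":0},{"grip":0.04,"x":0.18,"y":-0.04,"z":0,"yaw":0}]'
python3 -m crank '[{"grip":0.04,"x":0.015,"y":0,"z":0,"yaw":0},{"grip":0.04,"x":0.02,"y":0,"z":0,"yaw":0},{"grip":0.04,"x":0.02,"y":0,"z":0,"yaw":0},{"grip":0.04,"x":0.02,"y":0,"z":0.03,"yaw":0},{"grip":0.04,"x":0.02,"y":0,"z":0.05,"yaw":0}]'
python3 -c "
from h import *
a=grab_frame('top');cv2.imwrite('pics/t4.png',cv2.resize(a[100:290,60:470],None,fx=1.9,fy=1.9)[:,:,::-1])"
```

```text
time_s: 21.8
ee_pos: [652.9, -58.1, 39.7]
ee_rot: [179.8, 0.0, 90.0]
force: [-0.0, -0.1, 0.3]
gripper_width: 61.5
gripper_force: 0.0
time_s: 22.22
ee_pos: [648.9, -57.8, 85.1]
ee_rot: [-179.6, -0.1, 90.0]
force: [-0.1, 0.3, -1.4]
gripper_width: 59.5
gripper_force: 25.0
time_s: 22.63
ee_pos: [641.6, -5.6, 174.8]
ee_rot: [179.7, 0.1, 89.8]
force: [-0.3, 1.1, -2.3]
gripper_width: 59.6
gripper_force: 25.0
time_s: 23.05
ee_pos: [597.8, 178.6, 172.8]
ee_rot: [-179.9, 0.0, 90.1]
force: [1.4, -0.4, -2.0]
gripper_width: 59.8
gripper_force: 25.0
time_s: 23.47
ee_pos: [600.9, 195.0, 122.0]
ee_rot: [179.9, 0.0, 90.0]
force: [-0.2, -0.5, -2.2]
gripper_width: 59.5
gripper_force: 25.0
```

View pics/t4.png

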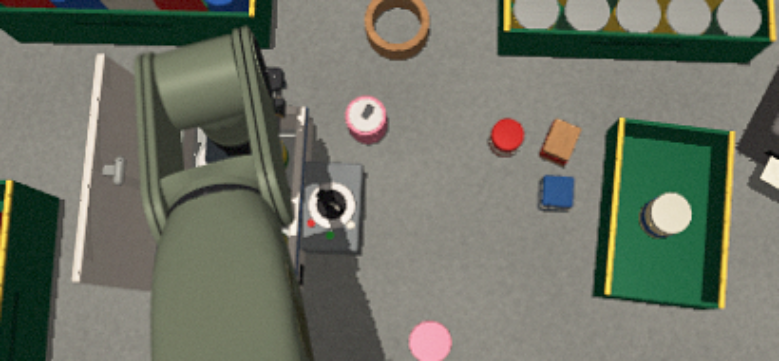

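The table is clear of tins, the jar stands in the crate, and the last tin is over its slot. I'll lower it, release and check.

```bash
python3 -m crank '[{"grip":0.04,"x":0,"y":0,"z":0.03,"yaw":0},{"grip":0.04,"x":0,"y":0,"z":0.055,"yaw":0},{"grip":0.04,"x":0,"y":0,"z":0.068,"yaw":0},{"grip":0.04,"x":0,"y":0,"z":0.0745,"yaw":0},{"grip":0.04,"x":0,"y":0,"z":0.0745,"yaw":0}]'
python3 -m crank '[{"grip":0.072,"x":0,"y":0,"z":0,"yaw":0},{"grip":0.072,"x":0,"y":0,"z":0,"yaw":0},{"grip":0.072,"x":0,"y":0,"z":0,"yaw":0},{"grip":0.072,"x":0,"y":0,"z":-0.015,"yaw":0},{"grip":0.072,"x":0,"y":0,"z":-0.04,"yaw":0}]'
python3 -m crank '[{"grip":0.072,"x":0,"y":0,"z":-0.04,"yaw":0},{"grip":0.072,"x":0,"y":0,"z":-0.08,"yaw":0},{"grip":0.072,"x":0,"y":0,"z":-0.1,"yaw":0},{"grip":0.072,"x":0,"y":0,"z":-0.1,"yaw":0},{"grip":0.072,"x":0,"y":0,"z":-0.1,"yaw":0}]'
python3 -m crank '[{"grip":0,"x":-0.2,"y":-0.1,"z":0,"yaw":0},{"grip":0,"x":-0.2,"y":-0.1,"z":0,"yaw":0},{"grip":0,"x":-0.2,"y":-0.1,"z":0,"yaw":0},{"grip":0,"x":-0.2,"y":-0.1,"z":0,"yaw":0},{"grip":0,"x":-0.2,"y":-0.1,"z":0,"yaw":0}]'
python3 -c "
from h import *
a=grab_frame('top');lids(a,box=(148,155,218,255));a=a[130:270,90:270];b=grab_frame('side')[35:215,180:380]
cv2.imwrite('pics/t5.png',np.hstack([cv2.resize(a,(463,360)),cv2.resize(b,(330,360))])[:,:,::-1])"
```

```text
time_s: 23.93
ee_pos: [600.5, 195.0, 49.2]
ee_rot: [-180.0, 0.0, 89.9]
force: [0.4, 0.3, -1.1]
gripper_width: 59.6
gripper_force: 25.0
time_s: 24.35
ee_pos: [598.7, 196.0, 85.9]
ee_rot: [-179.7, 0.1, 90.0]
force: [-0.2, 0.0, 0.0]
gripper_width: 72.0
gripper_force: 0.0
time_s: 24.77
ee_pos: [601.1, 196.8, 189.7]
ee_rot: [179.8, -0.1, 90.0]
force: [0.2, 0.4, -0.1]
gripper_width: 71.9
gripper_force: 0.0
time_s: 25.18
ee_pos: [504.9, 9.0, 186.0]
ee_rot: [-179.8, 0.0, 90.1]
force: [0.6, -0.0, 0.6]
gripper_width: 41.5
gripper_force: 0.0
top [182.3 204.2] r 60.3 z60 [546.  246.5] z66 [545.1 245.2]
```

View pics/t5.png

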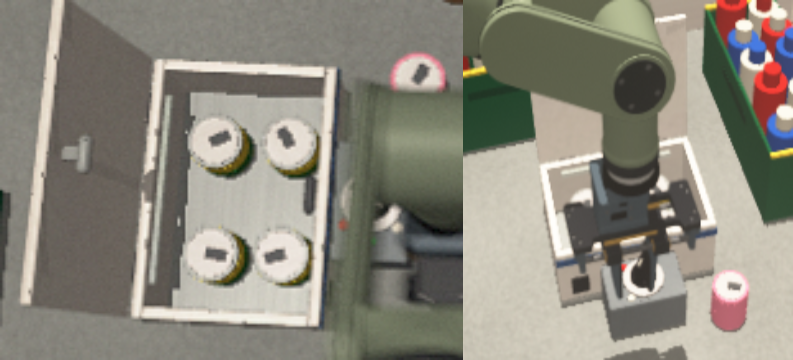

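All four tins stand in the chest; none is tilted. Now I'll raise the closed gripper and take it over and behind the open door.

```bash
python3 -m crank '[{"grip":0,"x":0,"y":0.033,"z":-0.18,"yaw":0},{"grip":0,"x":0,"y":0.033,"z":-0.18,"yaw":0},{"grip":0,"x":0,"y":0.033,"z":-0.18,"yaw":0},{"grip":0,"x":0,"y":0.033,"z":-0.18,"yaw":0},{"grip":0,"x":0,"y":0.033,"z":-0.18,"yaw":0}]'
python3 -m crank '[{"grip":0,"x":0.2,"y":0,"z":0,"yaw":0},{"grip":0,"x":0.2,"y":0,"z":0,"yaw":0},{"grip":0,"x":0.2,"y":0,"z":0,"yaw":0},{"grip":0,"x":0.2,"y":0,"z":0,"yaw":0},{"grip":0,"x":0.2,"y":0,"z":0,"yaw":0}]'
python3 -m crank '[{"grip":0,"x":0.2,"y":0,"z":0,"yaw":0},{"grip":0,"x":0.2,"y":0,"z":0,"yaw":0},{"grip":0,"x":0.2,"y":0,"z":0,"yaw":0},{"grip":0,"x":0.2,"y":0,"z":0,"yaw":0},{"grip":0,"x":0.2,"y":0,"z":0,"yaw":0}]'
```

```text
time_s: 25.7
ee_pos: [542.6, 11.1, 372.4]
ee_rot: [179.6, -0.0, 90.0]
force: [0.9, -0.6, 0.3]
gripper_width: 1.2
gripper_force: 0.0
time_s: 26.12
ee_pos: [539.7, 213.9, 366.1]
ee_rot: [-179.8, -0.0, 90.1]
force: [1.3, -0.2, 0.2]
gripper_width: 0.3
gripper_force: 0.0
time_s: 26.53
ee_pos: [539.1, 414.4, 365.4]
ee_rot: [-179.8, 0.1, 90.1]
force: [0.8, -0.2, -0.3]
gripper_width: 0.6
gripper_force: 0.0
```

```bash
python3 -m crank '[{"grip":0,"x":0.014,"y":0,"z":0,"yaw":0},{"grip":0,"x":0.014,"y":0,"z":0.03,"yaw":0},{"grip":0,"x":0.014,"y":0,"z":0.06,"yaw":0},{"grip":0,"x":0.014,"y":0,"z":0.09,"yaw":0},{"grip":0,"x":0.014,"y":0,"z":0.103,"yaw":0}]'
python3 -m crank '[{"grip":0,"x":-0.01,"y":0,"z":0,"yaw":0},{"grip":0,"x":-0.02,"y":0,"z":0,"yaw":0},{"grip":0,"x":-0.03,"y":0,"z":0,"yaw":0},{"grip":0,"x":-0.045,"y":0,"z":0,"yaw":0},{"grip":0,"x":-0.06,"y":0,"z":0,"yaw":0}]'
python3 -c "
from h import *
print(state()['force']);b=grab_frame('side')[0:215,120:440]
cv2.imwrite('pics/d2.png',cv2.resize(b,None,fx=1.6,fy=1.6)[:,:,::-1])"
```

```text
time_s: 26.95
ee_pos: [537.9, 424.2, 257.9]
ee_rot: [-179.5, 0.4, 90.1]
force: [-0.2, -0.7, -0.6]
gripper_width: 0.1
gripper_force: 0.0
time_s: 27.37
ee_pos: [540.6, 364.5, 267.4]
ee_rot: [179.8, -0.3, 90.0]
force: [-1.0, 4.8, 3.6]
gripper_width: 0.5
gripper_force: 2.1
[-1.02297127  4.76043699  3.61630344]
```

View pics/d2.png

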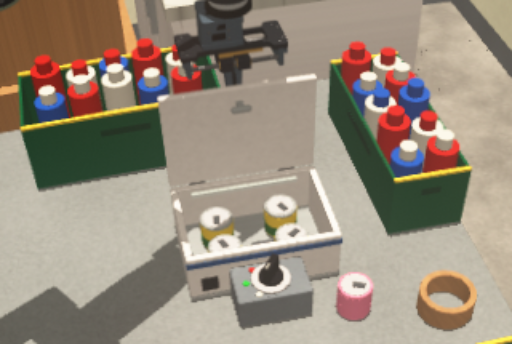

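The door is upright in contact with the fingers behind it, around (235,85) in the crop. Now I'll sweep it along its arc.

```bash
python3 -m crank '[{"grip":0,"x":-0.012,"y":0,"z":0,"yaw":0},{"grip":0,"x":-0.024,"y":0,"z":0,"yaw":0},{"grip":0,"x":-0.036,"y":0,"z":0,"yaw":0},{"grip":0,"x":-0.048,"y":0,"z":0.003,"yaw":0},{"grip":0,"x":-0.06,"y":0,"z":0.006,"yaw":0}]'
python3 -m crank '[{"grip":0,"x":-0.011,"y":0,"z":0.0035,"yaw":0},{"grip":0,"x":-0.023,"y":0,"z":0.008,"yaw":0},{"grip":0,"x":-0.035,"y":0,"z":0.0145,"yaw":0},{"grip":0,"x":-0.046,"y":0,"z":0.0215,"yaw":0},{"grip":0,"x":-0.056,"y":0,"z":0.0295,"yaw":0}]'
python3 -m crank '[{"grip":0,"x":-0.009,"y":0,"z":0.009,"yaw":0},{"grip":0,"x":-0.018,"y":0,"z":0.0185,"yaw":0},{"grip":0,"x":-0.026,"y":0,"z":0.0295,"yaw":0},{"grip":0,"x":-0.033,"y":0,"z":0.0405,"yaw":0},{"grip":0,"x":-0.039,"y":0,"z":0.052,"yaw":0}]'
python3 -m crank '[{"grip":0,"x":-0.005,"y":0,"z":0.012,"yaw":0},{"grip":0,"x":-0.009,"y":0,"z":0.0245,"yaw":0},{"grip":0,"x":-0.0105,"y":0,"z":0.0325,"yaw":0},{"grip":0,"x":-0.0105,"y":0,"z":0.0325,"yaw":0},{"grip":0,"x":-0.0105,"y":0,"z":0.0325,"yaw":0}]'
```

```text
time_s: 27.83
ee_pos: [539.8, 303.1, 258.5]
ee_rot: [-179.9, 0.0, 90.0]
force: [-1.1, 2.7, -0.7]
gripper_width: 0.4
gripper_force: 1.2
time_s: 28.25
ee_pos: [540.1, 247.0, 228.8]
ee_rot: [180.0, 0.0, 90.0]
force: [-0.5, 2.1, 0.3]
gripper_width: 0.3
gripper_force: 0.7
time_s: 28.67
ee_pos: [540.0, 208.2, 176.3]
ee_rot: [-180.0, 0.1, 90.0]
force: [0.4, 1.1, -0.1]
gripper_width: 0.2
gripper_force: 0.4
time_s: 29.08
ee_pos: [540.0, 198.6, 144.5]
ee_rot: [-179.9, 0.0, 90.0]
force: [0.2, 0.2, 0.2]
gripper_width: 0.1
gripper_force: 0.0
```

```bash
python3 -m crank '[{"grip":0,"x":0,"y":0,"z":-0.025,"yaw":0},{"grip":0,"x":-0.025,"y":0,"z":-0.025,"yaw":0},{"grip":0,"x":-0.048,"y":0,"z":-0.025,"yaw":0},{"grip":0,"x":-0.048,"y":0,"z":-0.01,"yaw":0},{"grip":0,"x":-0.048,"y":0,"z":0,"yaw":0}]'
python3 -m crank '[{"grip":0,"x":0,"y":0,"z":0.004,"yaw":0},{"grip":0,"x":0,"y":0,"z":0.008,"yaw":0},{"grip":0,"x":0,"y":0,"z":0.012,"yaw":0},{"grip":0,"x":0,"y":0,"z":0.015,"yaw":0},{"grip":0,"x":0,"y":0,"z":0.018,"yaw":0}]'
python3 -m crank '[{"grip":0,"x":0,"y":0,"z":0.001,"yaw":0},{"grip":0,"x":0,"y":0,"z":0.002,"yaw":0},{"grip":0,"x":0,"y":0,"z":0.002,"yaw":0},{"grip":0,"x":0,"y":0,"z":0.002,"yaw":0},{"grip":0,"x":0,"y":0,"z":0.002,"yaw":0}]'
```

```text
time_s: 29.5
ee_pos: [540.6, 150.3, 145.5]
ee_rot: [179.9, -0.0, 90.0]
force: [0.0, 0.8, -0.5]
gripper_width: 0.4
gripper_force: 0.0
time_s: 29.92
ee_pos: [540.0, 151.7, 126.5]
ee_rot: [-180.0, -0.0, 90.1]
force: [0.7, -0.2, -0.2]
gripper_width: 0.8
gripper_force: 0.0
time_s: 30.33
ee_pos: [540.0, 151.7, 126.2]
ee_rot: [180.0, -0.0, 90.1]
force: [-2.3, -0.2, 9.4]
gripper_width: 0.4
gripper_force: 4.4
```

```bash
python3 -m crank '[{"grip":0,"x":0,"y":0,"z":0.001,"yaw":0},{"grip":0,"x":0,"y":0,"z":0.002,"yaw":0},{"grip":0,"x":0,"y":0,"z":0.003,"yaw":0},{"grip":0,"x":0,"y":0,"z":0.003,"yaw":0},{"grip":0,"x":0,"y":0,"z":0.003,"yaw":0}]'
python3 -m crank '[{"grip":0,"x":0,"y":0,"z":-0.03,"yaw":0},{"grip":0,"x":0,"y":0,"z":-0.06,"yaw":0},{"grip":0.04,"x":0,"y":0,"z":-0.08,"yaw":0.1},{"grip":0.04,"x":0,"y":0,"z":-0.08,"yaw":0.2},{"grip":0.04,"x":0,"y":-0.1,"z":-0.08,"yaw":0.3}]'
python3 -m crank '[{"grip":0.04,"x":0,"y":-0.15,"z":0,"yaw":0},{"grip":0.04,"x":0,"y":-0.15,"z":0,"yaw":0},{"grip":0.04,"x":0,"y":-0.15,"z":0,"yaw":0},{"grip":0.04,"x":0,"y":-0.15,"z":0,"yaw":0},{"grip":0.04,"x":0,"y":-0.15,"z":0,"yaw":0}]'
python3 -c "
from h import *
a=grab_frame('top')[130:270,90:290];b=grab_frame('side')[35:215,200:380]
cv2.imwrite('pics/d3.png',np.hstack([cv2.resize(a,(457,320)),cv2.resize(b,(320,320))])[:,:,::-1])"
```

```text
time_s: 30.75
ee_pos: [540.1, 151.7, 126.0]
ee_rot: [179.9, -0.1, 90.1]
force: [-8.9, -1.3, 24.6]
gripper_width: 0.5
gripper_force: 12.3
time_s: 31.17
ee_pos: [505.0, 152.3, 202.9]
ee_rot: [179.5, -0.3, 72.5]
force: [0.6, 0.7, 0.3]
gripper_width: 17.9
gripper_force: 0.0
time_s: 31.58
ee_pos: [350.2, 195.7, 201.6]
ee_rot: [-179.8, 0.1, 73.0]
force: [-0.3, -0.1, 0.2]
gripper_width: 40.1
gripper_force: 0.0
```

View pics/d3.png

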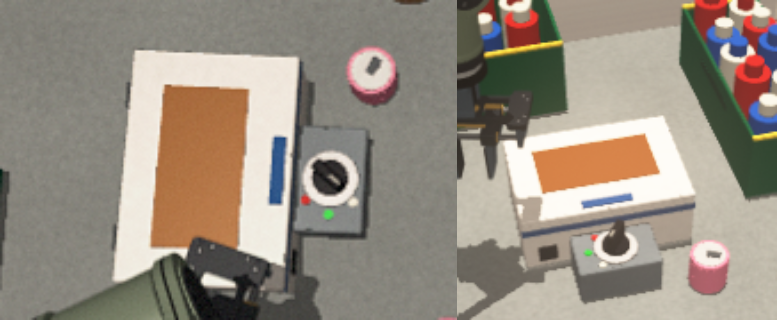

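The door is down flush and the dial is still at white. The pose at 126 mm with 24.6 N means it is seated. Next I'll measure the dial's position precisely.

```bash
python3 - <<'E'
from h import *
a=grab_frame("top")
x0,y0=215,188
g=cv2.cvtColor(a[y0:230,x0:252],cv2.COLOR_RGB2GRAY)
big=cv2.resize(g,None,fx=8,fy=8,interpolation=cv2.INTER_CUBIC)
for nm,m,z in(("ring",big>170,72),("black",big<60,95)):
    cs=cv2.findContours(m.astype(np.uint8),cv2.RETR_EXTERNAL,cv2.CHAIN_APPROX_NONE)[0]
    for c in sorted(cs,key=cv2.contourArea)[-2:]:
        e=cv2.fitEllipse(c); p=((e[0][0]+.5)/8-.5+x0,(e[0][1]+.5)/8-.5+y0); print(nm,cv2.contourArea(c)/64,np.round(p,1),np.round(np.array(e[1])/8,1),pt("top",p,z))
print(state()['ee_pos'],state()['ee_rot'])
E
python3 -m crank '[{"grip":0.04,"x":-0.033,"y":0.195,"z":0,"yaw":0.1},{"grip":0.04,"x":-0.033,"y":0.195,"z":0,"yaw":0.2},{"grip":0.04,"x":-0.033,"y":0.195,"z":0,"yaw":0.3},{"grip":0.04,"x":-0.033,"y":0.195,"z":0,"yaw":0.4},{"grip":0.04,"x":-0.033,"y":0.195,"z":0,"yaw":0.485}]'
```

```text
ring 80.25 [216.2 193.3] [ 2.8 63.6] [577.3 152.8  72. ]
ring 470.8359375 [234.5 208.1] [23.6 26.3] [537.6 100.6  72. ]
black 53.5625 [218.3 209.2] [ 1.9 45.8] [529.9 141.6  95. ]
black 171.1328125 [233.7 206.9] [13.9 15.9] [537.2 100.8  95. ]
[355.85456943 195.7368938  202.23275119] [ 1.79928138e+02 -5.84264507e-02  7.28966375e+01]
time_s: 32.15
ee_pos: [536.1, 103.7, 201.3]
ee_rot: [179.9, -0.1, 44.6]
force: [-0.4, 0.0, -0.7]
gripper_width: 40.1
gripper_force: 0.0
```

```bash
python3 -m crank '[{"grip":0.04,"x":0,"y":0,"z":0.03,"yaw":-0.105},{"grip":0.04,"x":0,"y":0,"z":0.055,"yaw":-0.105},{"grip":0.04,"x":0,"y":0,"z":0.065,"yaw":-0.105},{"grip":0.04,"x":0,"y":0,"z":0.065,"yaw":-0.105},{"grip":0.04,"x":0,"y":0,"z":0.065,"yaw":-0.105}]'
```

```text
time_s: 32.57
ee_pos: [532.5, 106.0, 136.9]
ee_rot: [-180.0, 0.0, 51.0]
force: [-0.1, 0.3, -0.9]
gripper_width: 40.0
gripper_force: 0.0
```

```bash
python3 -m crank '[{"grip":0.04,"x":-0.002,"y":0.0073,"z":0,"yaw":0},{"grip":0.04,"x":-0.002,"y":0.0073,"z":0.01,"yaw":0},{"grip":0.04,"x":-0.002,"y":0.0073,"z":0.02,"yaw":0},{"grip":0.04,"x":-0.002,"y":0.0073,"z":0.03,"yaw":0},{"grip":0.04,"x":-0.002,"y":0.0073,"z":0.038,"yaw":0}]'
python3 -m crank '[{"grip":0.022,"x":0,"y":0,"z":0,"yaw":0},{"grip":0.02,"x":0,"y":0,"z":0,"yaw":0},{"grip":0.018,"x":0,"y":0,"z":0,"yaw":0},{"grip":0.01,"x":0,"y":0,"z":0,"yaw":0},{"grip":0.01,"x":0,"y":0,"z":0,"yaw":0}]' 10
```

```text
time_s: 32.98
ee_pos: [535.6, 100.1, 97.8]
ee_rot: [-180.0, 0.0, 51.1]
force: [-0.4, -0.5, 0.2]
gripper_width: 39.9
gripper_force: 0.0
time_s: 33.4
ee_pos: [536.7, 100.1, 99.4]
ee_rot: [179.9, -0.1, 51.0]
force: [0.5, -1.3, 0.1]
gripper_width: 14.0
gripper_force: 10.0
```

```bash
python3 -m crank '[{"grip":0.01,"x":0,"y":0,"z":0,"yaw":0},{"grip":0.01,"x":0,"y":0,"z":0,"yaw":0.1},{"grip":0.01,"x":0,"y":0,"z":0,"yaw":0.2},{"grip":0.01,"x":0,"y":0,"z":0,"yaw":0.3},{"grip":0.01,"x":0,"y":0,"z":0,"yaw":0.4}]' 25
python3 -m crank '[{"grip":0.01,"x":0,"y":0,"z":0,"yaw":0.1},{"grip":0.01,"x":0,"y":0,"z":0,"yaw":0.2},{"grip":0.01,"x":0,"y":0,"z":0,"yaw":0.3},{"grip":0.01,"x":0,"y":0,"z":0,"yaw":0.4},{"grip":0.01,"x":0,"y":0,"z":0,"yaw":0.5}]'
python3 -m crank '[{"grip":0.01,"x":0,"y":0,"z":0,"yaw":0},{"grip":0.01,"x":0,"y":0,"z":0,"yaw":0},{"grip":0.04,"x":0,"y":0,"z":0,"yaw":0},{"grip":0.04,"x":0,"y":0,"z":0,"yaw":0},{"grip":0.04,"x":0,"y":0,"z":0,"yaw":0}]'
python3 -m crank '[{"grip":0.04,"x":0,"y":0,"z":-0.03,"yaw":0},{"grip":0.04,"x":0,"y":0,"z":-0.06,"yaw":0},{"grip":0.04,"x":0,"y":0,"z":-0.1,"yaw":0},{"grip":0.04,"x":-0.03,"y":0,"z":-0.1,"yaw":0},{"grip":0.04,"x":-0.07,"y":0,"z":-0.1,"yaw":0}]'
python3 -m crank '[{"grip":0.04,"x":-0.12,"y":0.1,"z":0,"yaw":0},{"grip":0.04,"x":-0.12,"y":0.1,"z":0,"yaw":0},{"grip":0.04,"x":-0.12,"y":0.1,"z":0,"yaw":0},{"grip":0.04,"x":-0.12,"y":0.1,"z":0,"yaw":0},{"grip":0.04,"x":-0.12,"y":0.1,"z":0,"yaw":0}]'
python3 -c "
from h import *
t=grab_frame('top');a=t[185:235,205:265]
cv2.imwrite('pics/d4.png',np.hstack([cv2.resize(a,(400,333)),cv2.resize(t[110:300,95:460],(399,333))])[:,:,::-1])"
```

```text
time_s: 33.82
ee_pos: [535.6, 101.4, 99.4]
ee_rot: [-179.8, -0.0, 27.8]
force: [-2.8, 5.6, 1.7]
gripper_width: 13.9
gripper_force: 25.0
time_s: 34.23
ee_pos: [535.1, 103.6, 99.4]
ee_rot: [-179.6, 0.1, -0.9]
force: [-3.6, 13.2, 1.1]
gripper_width: 14.0
gripper_force: 25.0
time_s: 34.65
ee_pos: [536.3, 100.0, 99.1]
ee_rot: [180.0, -0.0, -0.5]
force: [0.0, -0.3, -0.5]
gripper_width: 31.1
gripper_force: 0.0
time_s: 35.07
ee_pos: [469.8, 100.7, 201.6]
ee_rot: [-179.9, -0.5, -0.6]
force: [-0.1, 0.5, 0.1]
gripper_width: 39.9
gripper_force: 0.0
time_s: 35.48
ee_pos: [340.1, -0.6, 198.6]
ee_rot: [179.9, 0.2, -0.7]
force: [-0.8, -0.6, -1.7]
gripper_width: 40.1
gripper_force: 0.0
```

View pics/d4.png

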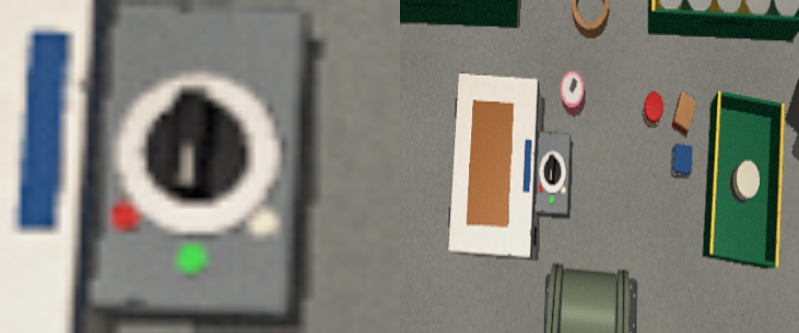

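The pointer is on the green mark, the door is shut, the jar stands in the crate and the bystanders haven't moved. I'm handing in the job.

```bash
python3 -m crank '[{"grip":0.04,"x":0,"y":0,"z":0,"yaw":0},{"grip":0.04,"x":0,"y":0,"z":0,"yaw":0},{"grip":0.04,"x":0,"y":0,"z":0,"yaw":0},{"grip":0.04,"x":0,"y":0,"z":0,"yaw":0},{"grip":0.04,"x":0,"y":0,"z":0,"yaw":0}]'
python3 -c "
from workcell import *
print(job_done())"
```

```text
time_s: 35.95
ee_pos: [345.9, 2.1, 198.8]
ee_rot: [-180.0, 0.0, -0.4]
force: [-0.7, 0.6, -0.1]
gripper_width: 39.9
gripper_force: 0.0
the job is handed in; nothing more can be done
None
```

I handed the job in at about 36 s: all four tins stand in the chest, the door was pressed shut onto its catch before I turned the dial to green, and the one cream jar in view stands in the crate; the hand-in call returned no verdict.

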